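Load a filter cartridge and clamp it home

ROBOT

A 6-joint arm with a two-finger parallel gripper is mounted at the origin on the work surface. World frame = base frame: x ahead of the robot, y to its left, z up, the work surface at z = 0. Lengths are in m, angles in rad, forces in N, time in s.
With the tool pointing down it reaches from about 0.3 to 0.75 m from the base axis. Payload 8.5 kg.
Tool frame: the origin (TCP) lies on the centre line of the jaws, within the pads' length; the fingertips stand 19 mm ahead of it and the grasp point (between the pads) is the TCP; z points along the fingers, y is the line along which they close (so a half turn about z gives the same grasp; the last joint's range is limited). The gripper opens to 85 mm and grips with 20 to 120 N. Pads are 22 mm wide; open, the fingers measure 114 mm over their backs; the gripper's body (76 mm by 85 mm) begins 54 mm behind the grasp point. The pads swing forward as they close: fully open they stand 13 mm farther back than shut.
Start: joints at [1.086, 0.381, 1.297, -0, 1.464, -0.215], TCP at [0.147, 0.53, 0.25] pointing down, gripper open.
Joint ranges: [-3.11, 3.11], [-0.89, 2.33], [0.22, 2.48], [-1.42, 4.56], [0.17, 2.85], [-2.88, 2.88]. Speed limits (rad/s): [2.39, 2.39, 3.14, 3.14, 3.14, 3.14].

INTERFACE

Orientations are given as a rotation vector (axis times angle).
In Python, from rig import move_to, movel, movej, gripper_to, pause, inverse_kinematics, camera, MotionError, job_done, current_time, current_joint_positions, current_joint_vel, current_joint_efforts, current_eef_pos, current_orientation, current_force, current_wrist_torque, current_gripper_width, current_finger_force gives the robot as it stands. The module is installed in compiled form; this text tells all that it offers. Calls block until the motion is done:
- move_to(position, orientation): joint-space move of the TCP to a pose.
- movel(position, ori=None, vel=0.15): straight line of the TCP; ori=None keeps the orientation; vel is the mean speed in m/s.
- movej(angles): joint-space move.
- gripper_to(opening, force=None): finger opening in m; force is the grip in N (None keeps the last); returns when the fingers have stopped.
- pause(seconds).
- inverse_kinematics(position, orientation): joint angles nearest the present ones, or None.
- camera(name): name is "side" or "top" or "wrist"; returns a dict with "frame" (420x560x3 uint8, red, green, blue), "depth" (420x560 float32, m along the optical axis (not along the pixel's ray), 0 where there is no reading), "vfov" (degrees; the focal length in pixels is half the picture's height over the tangent of half this angle, whatever the lens; pixels are square), "cx", "cy" (the principal point, pixels), "cam_to_world" (4x4, takes a point from camera to world coordinates). Camera axes: x right, y down, z forward; pixel columns grow to the right and rows downward; lengths in m; the calibration is good to about 2 mm. A picture is of the moment at which its call begins.
A pose or a line that the arm cannot do raises MotionError and nothing moves.
- job_done(): hands the job in; it is judged then, once.
Readings, each from a call of its own:
- current_time(): time.
- current_joint_positions(): joint angles.
- current_joint_vel(): joint speeds.
- current_joint_efforts(): joint torques, N m.
- current_eef_pos(): TCP position.
- current_orientation(): TCP orientation.
- current_force(): force on the tool from outside, world axes, zero at the start.
- current_wrist_torque(): the same for the moment, N m.
- current_gripper_width(): finger opening in m.
- current_finger_force(): force on a finger pad.
Only numpy, scipy, OpenCV 4.12 (cv2) and the standard library are available. Lean on these libraries where they do the work, as an engineer would, in place of code of your own. Each camera call takes 0.05 s, during which the arm holds its last target. There are 200 camera calls.

TASK

Stand the white filter cartridge in the well of the filter holder, let go of it, then swing the hinged clamp over and press its handle bar down until the cartridge has slid all the way to its hard stop and you feel it bottom firmly. Press steadily without forcing (about 12 to 15 N on the bar, held for a moment once it has bottomed, is right; the cartridge cracks if the bar is pushed with over 20 N), leave the clamp closed on the cartridge, and leave the other glassware where it stands.

Things in the scene. Friction and masses are not known exactly. Their poses are not given: they have to be found in the camera images.
- cartridge_center (a point): the filter cartridge: plain white plastic cylinder, 40 mm in diameter, 70 mm tall, two thin grey bands, flat ends, about 110 g, standing upright on the bench among bottles. This point is its centre, half-way up (35 mm above its underside); z is its axis
- holder: the filter holder, fixed: white base plate 300 x 130 x 20 mm, a grey square block 76 x 76 mm with a round well, two hinge posts and behind them a white pump housing 75 mm high. Origin on the bench surface under the well's axis; z up; x points from the well to the hinge (axis at x = +70 mm, 118 mm up) and the housing, y along the hinge. Place and yaw vary
- well (a point): centre of the well's mouth, 72 mm above the bench, on the well's vertical axis. The well is 42 mm in diameter (1 mm clearance all round, 3 mm chamfer at the mouth)
- stand (a point): 24 mm below the well's mouth (48 mm above the bench): top of a stiff rubber seat on which the cartridge comes to stand, its top then 118 mm above the bench. The seat slides down only when pushed with about 8 N, and stays where it is pushed. Hidden under it is a rigid stop, met by the cartridge after 4 to 14 mm of sliding: it differs from run to run, go by feel
- clamp (a joint): angle of the clamp about its hinge: 0 = its arms level over the well, 1.57 = upright, up to 2.0 = leaning back, away from the well; it starts open, at 1.6 to 1.85. The hinge is stiff (0.25 N m friction): it stays where it is left. Its roller first touches a standing, undriven cartridge at about 0.16 rad; with the cartridge home the angle is -0.05 to 0.10
- clamp_hinge (a point): middle of the clamp's hinge axis, 118 mm above the bench, 70 mm from the well's axis; same axes as the holder. The clamp is a steel frame of two arms 10 mm wide, 12 mm thick, 74 mm apart (centres), with a rubber roller 22 mm in diameter across them 70 mm from the hinge axis (over the well when closed) and the handle bar at its end
- clamp_bar (a point): middle of the clamp's handle bar: round steel bar 14 mm in diameter, parallel to the hinge, 130 mm from the hinge axis, 64 mm free between the arms. At clamp angle a it lies, in the holder's axes, at x = 70 - 130 cos a, z = 118 + 130 sin a (mm). About 4 to 6 N down on the bar makes the cartridge slide; after the stop is met, the force climbs steeply
- amber_a: bystander: small amber bottle, 54 mm in diameter, 105 mm tall, black cap; origin under its base
- amber_b: bystander: amber bottle, 60 mm in diameter, 120 mm tall, blue cap; origin under its base
- flask: bystander: conical glass flask, 72 mm wide, 110 mm tall; origin under its base
- beaker: bystander: glass beaker, 68 mm wide, 85 mm tall; origin under its base
- jar: bystander: glass jar with white lid, 64 mm wide, 75 mm tall; origin under its base
Not all that is in view belongs to the job. What is shaped like the part that bears cartridge_center but green is not meant.

How it is judged:
On the way, in this order (a step that is already met when the one before it is completed fails the run):
1. the cartridge stands in the well on its seat, let go, the clamp still open (horizontal distance between cartridge_center and well below 0.004 m and angle between cartridge_center's own z axis and vertical below 0.06 rad and z of cartridge_center in the frame of holder below 0.086 m and contact force between the fingers and cartridge below 0.1 N and value of joint clamp above 0.5 rad), for 0.2 s.
2. the clamp presses the cartridge against its hard stop: 12 N or more between clamp and cartridge (the seat alone slides at 8 N) (horizontal distance between cartridge_center and well below 0.004 m and angle between cartridge_center's own z axis and vertical below 0.06 rad and contact force between clamp and cartridge above 12 N and value of joint clamp below 0.14 rad), for 0.1 s.
At the end, for the whole second after the job is handed in: the cartridge stands in the well within 4 mm of its axis and within 0.06 rad of upright, at least 3.5 mm below where it first stood (after having been pressed on its stop with 12 N or more), at rest, with the clamp left closed over it (below 0.14 rad) (horizontal distance between cartridge_center and well below 0.004 m and angle between cartridge_center's own z axis and vertical below 0.06 rad and z of cartridge_center in the frame of holder below 0.0795 m and value of joint clamp below 0.14 rad and linear speed of cartridge below 0.01 m/s); the robot touches nothing.
It fails at once if the clamp crushes the cartridge (over 40 N between them) (contact force between clamp and cartridge above 40 N).
It fails at once if the cartridge is jammed against the holder (over 60 N) (contact force between cartridge and holder above 60 N).
It fails at once if a bystander is shoved more than 30 mm (distance of any of amber_a, amber_b, flask, beaker, jar from where it was at the start of the episode above 0.03 m).
It fails at once if a bystander is knocked over (angle between any of amber_a, amber_b, flask, beaker, jar's own z axis and vertical above 0.5 rad).
It also fails if it takes over 72 s, if anything falls off the work surface, if the arm or the gripper's body presses on something with over 40 N, if the wrist force passes 120 N, or if a joint passes its speed limit or range.

## Working session

There is one attempt and no reset: what is moved stays moved. The work goes in short steps, each a Python script; the robot and the scene stay as the last script left them, time stands still between calls to the robot, and variables do not carry over. Pictures are saved under pics/ and viewed, at most 10 in all, crops included, and the job is handed in when it is done.

```bash
mkdir -p pics; cat > h.py <<'E'
import numpy as np, cv2
from rig import *
def snap(n,tag):
    c=camera(n); np.savez(f'pics/{tag}.npz',**c); cv2.imwrite(f'pics/{tag}.png',c['frame'][:,:,::-1]); return c
def cloud(c):
    d=c['depth']; h,w=d.shape; f=h/2/np.tan(np.radians(c['vfov'])/2)
    u,v=np.meshgrid(np.arange(w),np.arange(h))
    p=np.stack([(u-c['cx'])/f*d,(v-c['cy'])/f*d,d],-1)
    T=c['cam_to_world']; P=p@T[:3,:3].T+T[:3,3]; P[d==0]=np.nan; return P
E
python3 - <<'E'
from h import *
a=snap('top','top0');b=snap('side','side0')
for c in(a,b): print(c['vfov'],c['cx'],c['cy'],c['cam_to_world'].round(3).tolist())
print(current_time(),current_orientation(),current_force())
E
```

```text
42.48118706146091 274.076724227905 208.13013664983694 [[0.028, -0.995, 0.091, 0.406], [-1.0, -0.029, -0.009, 0.042], [0.011, -0.091, -0.996, 1.618], [0.0, 0.0, 0.0, 1.0]]
53.213036855098274 276.50218353543994 210.0323312937477 [[-0.977, -0.177, 0.122, 0.399], [-0.214, 0.754, -0.621, 0.743], [0.018, -0.632, -0.774, 0.946], [0.0, 0.0, 0.0, 1.0]]
0.1 [-4.22453066e-01 -3.11260575e+00  2.00187792e-03] [ 0.04368663 -0.45868449 -0.0509573 ]
```

View pics/top0.png

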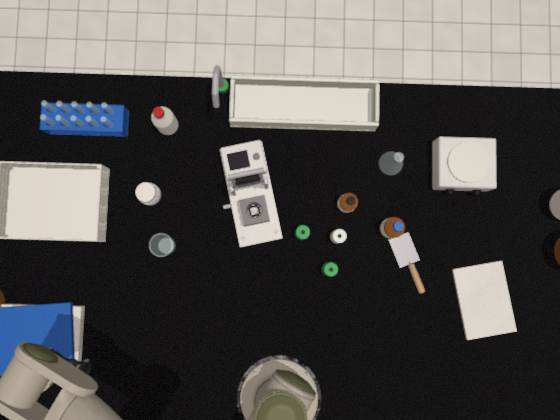

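View pics/side0.png

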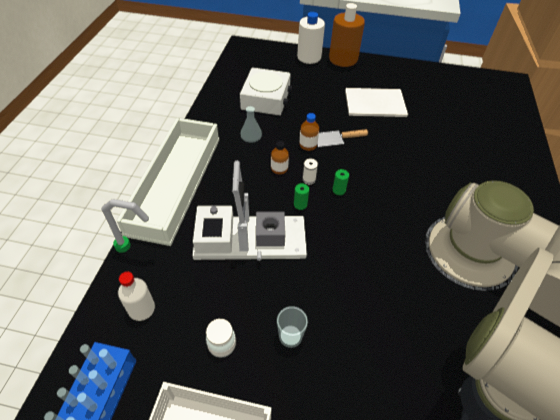

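Candidates for the cartridge: white one at top (339,236) / side (310,171). The lookalikes are green cylinders at top (302,232) and (331,269), and a white-lidded jar at (148,193). I choose the white one. The holder's well is at top (254,211), with the hinge and housing toward image-up (+x world).

```bash
cat > m.py <<'E'
from h import *
def L(t): return dict(np.load(f'pics/{t}.npz'))
def cart(c,guess,zmin=.066,zmax=.076,r=.03):
    P=cloud(c); m=(np.hypot(P[...,0]-guess[0],P[...,1]-guess[1])<r)&(P[...,2]>zmin)&(P[...,2]<zmax)
    q=P[m]; (x,y),rad=cv2.minEnclosingCircle(q[:,:2].astype(np.float32)); return (x,y),rad,np.median(q[:,2]),len(q)
E
python3 - <<'E'
from m import *
c=L('top0');P=cloud(c)
for n,(u,v) in dict(cart=(336,236),g1=(302,228),g2=(331,265),well=(254,211),block=(243,203),ambA=(351,201),ambB=(399,227),flask=(398,157),plate=(236,215),hous=(262,150)).items(): print(n,P[v,u].round(4))
s=L('side0');S=cloud(s)
for t,X in(('top',P),('side',S)):
    g=P[236,336]
    m=(np.hypot(X[...,0]-g[0],X[...,1]-g[1])<.032)&(X[...,2]>.05)&(X[...,2]<.09)
    print(t,m.sum(),np.nanpercentile(X[m],[2,50,98],axis=0).round(4).tolist())
    # holder base plate at z~.02
    w=P[211,254]
    m=(np.hypot(X[...,0]-w[0]-.06,X[...,1]-w[1])<.25)&(abs(X[...,2]-.02)<.005)
    q=X[m][:,:2].astype(np.float32); print(' plate',m.sum(),cv2.minAreaRect(q),np.median(X[m][:,2]))
    m=(np.hypot(X[...,0]-w[0],X[...,1]-w[1])<.065)&(abs(X[...,2]-.072)<.004)
    q=X[m][:,:2].astype(np.float32); print(' block',m.sum(),cv2.minAreaRect(q),np.median(X[m][:,2]))
im=cv2.resize(c['frame'][120:290,190:420,::-1],None,fx=3.4,fy=3.4,interpolation=cv2.INTER_CUBIC);cv2.imwrite('pics/crop0.png',im)
E
```

```text
cart [ 0.4726 -0.1511  0.0684]
g1 [ 0.4927 -0.0529  0.0685]
g2 [ 0.3895 -0.1379  0.0715]
well [0.5402 0.0872 0.0389]
block [0.5591 0.1184 0.0754]
ambA [ 0.5702 -0.1862  0.1108]
ambB [ 0.5004 -0.3196  0.1202]
flask [ 0.6992 -0.3172  0.1122]
plate [0.528  0.1404 0.0244]
hous [0.7148 0.0687 0.0759]
top 158 [[0.4556, -0.18, 0.0619], [0.473, -0.1598, 0.0688], [0.4904, -0.1422, 0.0749]]
 plate 1683 ((0.6613729000091553, 0.02010984718799591), (0.4114786386489868, 0.31439515948295593), 13.683981895446777) 0.019375030736360932
 block 377 ((0.5404016375541687, 0.08576330542564392), (0.07646151632070541, 0.07558102905750275), 13.198290824890137) 0.07160875496479457
side 152 [[0.4575, -0.1729, 0.0512], [0.4753, -0.1493, 0.0677], [0.4937, -0.1365, 0.0718]]
 plate 1983 ((0.6591894626617432, 0.01989269256591797), (0.41190269589424133, 0.3248519003391266), 13.183147430419922) 0.019119106279573028
 block 512 ((0.5420591831207275, 0.0897965058684349), (0.07516426593065262, 0.08067870885133743), 13.7278470993042) 0.0711395077672804
```

View pics/crop0.png

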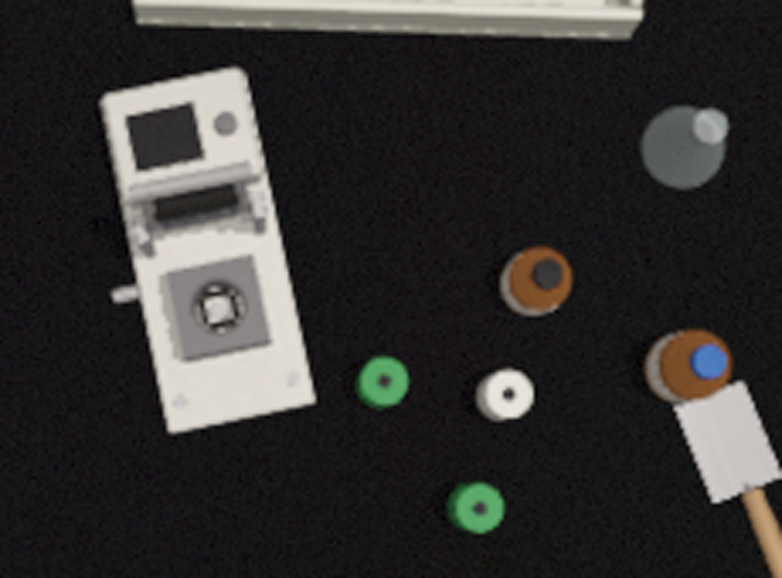

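The crop confirms the white cartridge at crop (507,394); the green cylinders are distractors. The holder is at yaw ≈ 13.4°, with the well near (0.541, 0.088). Next I refine both with the wrist camera from hovers.

```bash
cat >> h.py <<'E'
from scipy.spatial.transform import Rotation as Ro
from scipy.optimize import least_squares
def down(phi,pos):
    best=None
    for a in(phi,phi+np.pi):
        y=np.array([np.cos(a),np.sin(a),0]);z=np.array([0,0,-1.]);R=np.stack([np.cross(y,z),y,z],1)
        o=Ro.from_matrix(R).as_rotvec(); q=inverse_kinematics(pos,o)
        if q is not None and (best is None or abs(q[5])<best[0]): best=(abs(q[5]),o)
    return best[1]
E
python3 - <<'E'
from m import *
C=np.array([.473,-.158]);W=np.array([.541,.088]);yw=np.radians(13.4)
print(Ro.from_rotvec(current_orientation()).as_matrix().round(3).tolist())
p=[W[0]-.02,W[1],.33]; move_to(p,down(yw+np.pi/2,p)); c=snap('wrist','w_well')
print(current_time(),current_joint_positions().round(2) if hasattr(current_joint_positions(),'round') else current_joint_positions(),c['cam_to_world'].round(3).tolist())
p=[C[0],C[1],.25]; move_to(p,down(np.radians(38),p)); c2=snap('wrist','w_cart')
print(current_time(),np.round(current_joint_positions(),2),c2['cam_to_world'].round(3).tolist())
cv2.imwrite('pics/wboth.png',cv2.resize(np.hstack([c['frame'],c2['frame']])[:,:,::-1],(800,300),interpolation=cv2.INTER_AREA))
P=cloud(c)
m=(np.hypot(P[...,0]-W[0],P[...,1]-W[1])<.065)&(abs(P[...,2]-.072)<.004)
print('block',m.sum(),cv2.minAreaRect(P[m][:,:2].astype(np.float32)),np.median(P[m][:,2]))
P=cloud(c2);m=(np.hypot(P[...,0]-C[0],P[...,1]-C[1])<.035)&(abs(P[...,2]-.07)<.004)
print('cart',m.sum(),cv2.minEnclosingCircle(P[m][:,:2].astype(np.float32)),np.median(P[m][:,2]),P[m].mean(0))
E
```

```text
[[-0.964, 0.267, -0.001], [0.267, 0.964, -0.001], [0.0, -0.001, -1.0]]
2.25 [-0.06  0.3   1.2   0.    1.65  1.28] [[0.232, -0.922, -0.311, 0.6], [-0.973, -0.221, -0.072, 0.108], [-0.002, 0.32, -0.948, 0.454], [0.0, 0.0, 0.0, 1.0]]
4.4417 [-0.56  0.29  1.44  0.    1.42 -1.22] [[0.789, 0.583, 0.193, 0.422], [0.615, -0.748, -0.249, -0.093], [-0.001, 0.315, -0.949, 0.374], [0.0, 0.0, 0.0, 1.0]]
block 2577 ((0.540727972984314, 0.08856920897960663), (0.07558323442935944, 0.07601368427276611), 13.481715202331543) 0.07233009999947482
cart 1012 ((0.4734160006046295, -0.15928961336612701), 0.020228620618581772) 0.07005834372749917 [ 0.4730874  -0.15867571  0.07003127]
```

View pics/wboth.png

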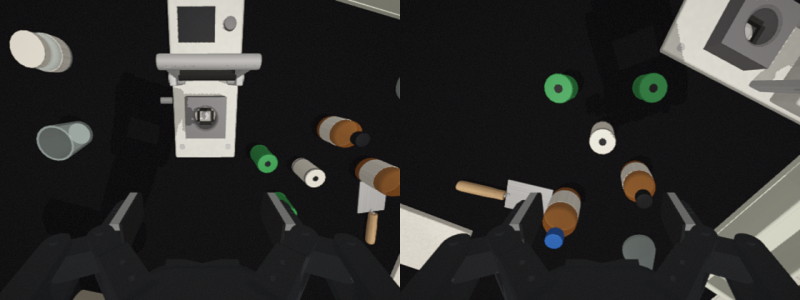

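The wrist views put the well at (0.5407, 0.0886), yaw 13.5°, and the cartridge at (0.4732, -0.159) with its top at 70 mm (well at left pic (205,115), cartridge at right pic (602,140)). At the well the camera must face away from the clamp, so I use the flipped yaw there.

```bash
python3 - <<'E'
from m import *
g=[.4732,-.159,.052]; o=current_orientation()
gripper_to(.062,30)
movel([g[0],g[1],.12],o,.2); movel(g,o,.08); gripper_to(.03,30)
print('w',current_gripper_width(),current_finger_force(),current_time())
movel([g[0],g[1],.2],o,.2)
print(current_gripper_width(),current_force())
W=[.5407,.0886]; a=np.radians(13.5)+np.pi/2
y=np.array([np.cos(a),np.sin(a),0]);z=np.array([0,0,-1.])
cands=[]
for s in(1,-1):
    R=np.stack([np.cross(s*y,z),s*y,z],1)
    if R[0,0]<0: pass
    cands.append((R,Ro.from_matrix(R).as_rotvec()))
# camera sits along one sign of tool x
T=camera('wrist')['cam_to_world']; Rn=Ro.from_rotvec(current_orientation()).as_matrix()
off=Rn.T@(T[:3,3]-np.array(current_eef_pos())); print('cam in tool',off.round(3))
R,ov=[c for c in cands if (c[0]@off)[0]<0][0]
q=inverse_kinematics([W[0],W[1],.2],ov); print(np.round(q,2)); np.save('ov.npy',ov)
move_to([W[0],W[1],.2],ov); movel([W[0],W[1],.14],ov,.15)
print(current_time(),current_eef_pos(),current_force(),current_gripper_width())
c=snap('wrist','w_held'); s=snap('side','s_held')
cv2.imwrite('pics/held.png',np.hstack([cv2.resize(c['frame'],(400,300)),s['frame'][120:300,160:400].repeat(1,0)[:, :] if 0 else cv2.resize(s['frame'][140:290,150:350],(400,300))])[:,:,::-1])
E
```

```text
w 0.039153687631932305 29.88614022731781 6.925
0.039117704610848465 [ 0.12663114  0.67654878 -1.16453278]
cam in tool [ 0.082 -0.    -0.124]
[-0.05  0.42  1.39  0.    1.33 -1.86]
9.425 [0.541158   0.08782644 0.14060025] [ 0.74373565 -0.05741738 -0.72894239] 0.03960054311116325
```

View pics/held.png

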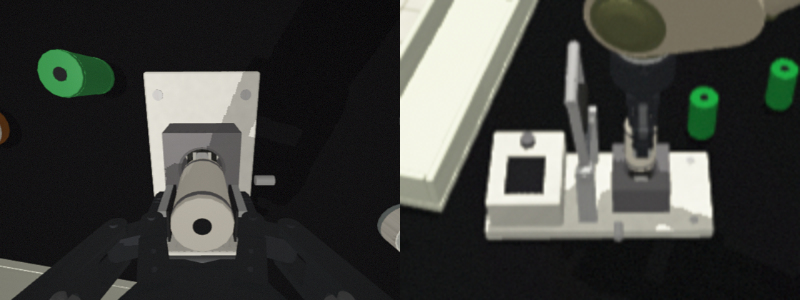

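Cartridge is held upright just above the well (wrist: top at (202,222), well rim at (203,158)). I'll measure the relative offset in the same image.

```bash
python3 - <<'E'
from m import *
print(current_eef_pos(),current_time())
c=snap('wrist','w_held2');P=cloud(c);W=np.array([.5407,.0886])
r=np.hypot(P[...,0]-W[0],P[...,1]-W[1])
m=(r<.03)&(P[...,2]>.150)&(P[...,2]<.165)
q=P[m]; q=q[abs(q[:,2]-np.median(q[:,2]))<.003]
print('cart top',len(q),cv2.minEnclosingCircle(q[:,:2].astype(np.float32)),q.mean(0),np.linalg.lstsq(np.c_[q[:,:2]-q[:,:2].mean(0),np.ones(len(q))],q[:,2],rcond=None)[0])
m=(r<.065)&(abs(P[...,2]-.072)<.004)
print('block',m.sum(),cv2.minAreaRect(P[m][:,:2].astype(np.float32)),np.median(P[m][:,2]))
# far edge (tool +x dir side) and lateral edges in holder axes
a=np.radians(13.5);R=np.array([[np.cos(a),np.sin(a)],[-np.sin(a),np.cos(a)]])
b=(P[m][:,:2]-W)@R.T; print('block holder-axes pct',np.percentile(b,[0.5,1,99,99.5],axis=0).round(4).tolist())
k=(q[:,:2]-W)@R.T; print('cart',np.percentile(k,[0.5,1,99,99.5],axis=0).round(4).tolist())
E
```

```text
[0.54135466 0.08816979 0.14118641] 9.525
cart top 6231 ((0.5358456373214722, 0.08686275035142899), 0.026911310851573944) [0.5399063  0.08778424 0.15890927] [0.01003018 0.00584906 0.15890927]
block 5363 ((0.5347014665603638, 0.08595936000347137), (0.06309061497449875, 0.07652600109577179), 13.81661319732666) 0.07211829849664622
block holder-axes pct [[-0.0377, -0.0389], [-0.0376, -0.0387], [0.0171, 0.0363], [0.0191, 0.0366]]
cart [[-0.0182, -0.025], [-0.0179, -0.0237], [0.019, 0.0226], [0.0196, 0.0239]]
```

```bash
python3 - <<'E'
from m import *
o=np.load('ov.npy');W=np.array([.5405,.0882])
movel([*W,.13],o,.1); pause(.2); f0=np.array(current_force()); print(f0.round(2))
z=.130
while z>.1005:
    z-=.003; z=max(z,.1005)
    movel([*W,z],o,.04); f=np.array(current_force())-f0
    print(round(z,4),np.round(current_eef_pos(),4),f.round(2))
    if f[2]>5 or np.hypot(*f[:2])>6: break
print(current_time())
E
```

```text
[ 0.22  0.48 -1.01]
0.127 [0.5404 0.0882 0.1268] [-0.35  0.36  0.84]
0.124 [0.5405 0.0881 0.1238] [-0.43 -0.23 -0.43]
0.121 [0.5405 0.0881 0.1208] [-0.54 -2.04 -0.64]
0.118 [0.5405 0.0881 0.1178] [ 0.62 -1.43 -2.36]
0.115 [0.5405 0.0881 0.1148] [ 0.94 -2.07 -1.3 ]
0.112 [0.5405 0.0881 0.1118] [ 0.57 -2.98 -1.53]
0.109 [0.5405 0.0881 0.1087] [ 0.46 -2.68 -2.15]
0.106 [0.5405 0.0881 0.1057] [ 0.81 -3.53 -2.19]
0.103 [0.5405 0.0881 0.1027] [ 1.02 -3.36 -1.98]
0.1005 [0.5406 0.0882 0.1004] [ 1.24 -4.44 -1.12]
12.525
```

```bash
python3 - <<'E'
from m import *
o=np.load('ov.npy');W=np.array([.5405,.0882])
gripper_to(.06,30); print(current_finger_force(),np.round(current_force(),2))
movel([*W,.2],o,.15); 
c=snap('wrist','w_rel'); s=snap('side','s_rel'); t=snap('top','t_rel'); print(current_time())
a=np.radians(13.5);R=np.array([[np.cos(a),np.sin(a)],[-np.sin(a),np.cos(a)]]);W=[.5407,.0886]
for n,x in(('w',c),('s',s),('t',t)):
    P=cloud(x); h=(P[...,:2]-W)@R.T; z=P[...,2]
    m=(np.hypot(h[...,0],h[...,1])<.03)&(abs(z-.118)<.006)
    if m.sum()>5: print(n,'cart',m.sum(),np.percentile(h[m],[1,99],axis=0).round(4).tolist(),np.median(z[m]))
    m=(h[...,0]>.05)&(h[...,0]<.2)&(abs(h[...,1])<.05)&(z>.16)&(z<.3)
    if m.sum()>5:
        q=np.c_[h[m],z[m]]; print(n,'clamp',m.sum(),np.percentile(q,[1,50,99],axis=0).round(4).tolist()); b=q[(abs(q[:,1])<.025)&(q[:,2]>.22)]; print('   bar',len(b),np.percentile(b,[5,50,95],axis=0).round(4).tolist() if len(b) else '')
cv2.imwrite('pics/rel.png',np.hstack([cv2.resize(c['frame'],(400,300)),cv2.resize(s['frame'][140:290,150:350],(400,300))])[:,:,::-1])
E
```

```text
0.0 [ 0.33  0.03 -0.15]
13.825
w cart 2059 [[-0.0191, -0.0187], [0.0181, 0.0185]] 0.11800312087450662
w clamp 717 [[0.0659, -0.0422, 0.1601], [0.0687, 0.0308, 0.1691], [0.0763, 0.0402, 0.1836]]
   bar 0 
s cart 163 [[-0.0153, -0.0182], [0.0203, 0.022]] 0.11686698129542883
s clamp 448 [[0.0671, -0.0435, 0.1646], [0.0776, 0.0197, 0.2223], [0.0883, 0.0476, 0.2554]]
   bar 91 [[0.076, -0.0219, 0.2491], [0.0816, 0.0009, 0.253], [0.0878, 0.0215, 0.2552]]
t clamp 189 [[0.07, -0.0482, 0.1933], [0.0778, -0.0196, 0.2513], [0.0857, 0.0287, 0.2591]]
   bar 90 [[0.073, -0.0223, 0.2482], [0.0793, -0.0029, 0.2517], [0.0849, 0.0207, 0.2561]]
```

View pics/rel.png

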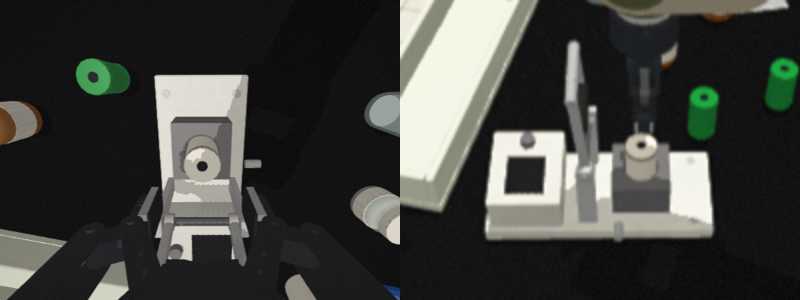

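The cartridge is standing in the well, top at 118 mm, released (wrist pic (202,165)). The clamp bar is at holder x ≈ 81 mm, z ≈ 247 mm (angle ≈ 1.655). Now I grip the bar lightly and swing it.

```bash
cat > k.py <<'E'
from m import *
A=np.radians(13.5);W=np.array([.5407,.0886])
def wp(x,z,y=0.): return [W[0]+x*np.cos(A)-y*np.sin(A),W[1]+x*np.sin(A)+y*np.cos(A),z]
def bar(a,r=.13): return .07-r*np.cos(a),.118+r*np.sin(a)
def hx(p): d=np.array(p)[:2]-W; return d[0]*np.cos(A)+d[1]*np.sin(A)
E
python3 - <<'E'
from k import *
movel([*current_eef_pos()[:2],.33],np.load('ov.npy'),.2)
p=wp(.081,.34); o=down(A,p); np.save('ob.npy',o); move_to(p,o); gripper_to(.045,20)
movel(wp(.081,.25),o,.12); f=np.round(current_force(),2); print('touch',f)
gripper_to(.005,20); print(current_gripper_width(),current_finger_force(),np.round(current_force(),2),current_time())
for a in np.arange(1.6,.29,-.1):
    x,z=bar(a); 
    try: movel(wp(x,z+.0025),o,.1)
    except MotionError as e: print(a,e); break
    f=np.array(current_force()); print(round(a,2),f.round(1),round(current_gripper_width(),4))
    if np.linalg.norm(f)>25: break
print(current_time(),current_eef_pos())
s=snap('side','s_sw'); cv2.imwrite('pics/sw.png',cv2.resize(s['frame'][120:290,150:350],(600,510))[:,:,::-1])
E
```

```text
touch [ 0.83  0.17 -0.44]
0.012964596448753285 19.91009294986725 [-0.28 -0.12  3.03] 17.6333
1.6 [-0.5  1.   5.5] 0.0133
1.5 [-0.1 -0.1  6. ] 0.013
1.4 [-2.1 -1.4  4.8] 0.013
1.3 [-0.9 -1.3  2.6] 0.0138
1.2 [-1.7 -2.6  1.5] 0.0134
1.1 [-0.6 -2.9 -0.2] 0.0131
1.0 [-0.4 -4.1 -0.5] 0.0131
0.9 [ 0.8 -3.9 -2.6] 0.0133
0.8 [ 1.3 -3.4 -3.6] 0.0135
0.7 [ 3.7 -1.9 -3.6] 0.0132
0.6 [ 3.4 -1.5 -4.9] 0.0132
0.5 [ 4.6 -1.2 -5.3] 0.0133
0.4 [ 4.9 -0.  -4.4] 0.0127
0.3 [ 5.4  0.2 -3.9] 0.0136
21.5667 [0.48839572 0.07610942 0.15860085]
```

View pics/sw.png

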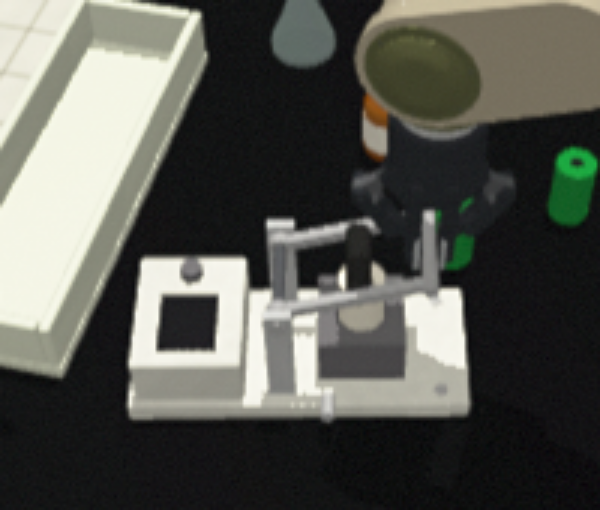

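The clamp is swung to about 0.3 rad, gripper on the bar, cartridge still upright under it. Now release, close the fingers and press from above with a guarded descent.

```bash
python3 - <<'E'
from k import *
o=np.load('ob.npy')
gripper_to(.045,20); x,z=bar(.3); movel(wp(x,.215),o,.15); gripper_to(0,20); pause(.3)
f0=np.mean([current_force() for _ in range(3)],0); print(f0.round(2),current_gripper_width(),current_time())
def go(zb,v):
    a=np.arcsin(np.clip((zb-.118)/.13,-.3,.99)); movel(wp(bar(a)[0],zb+.007+.019),o,v)
    return current_force()[2]-f0[2]
zb=.165; go(zb,.1); log=[]; hit=0; F=0
while zb>.105 and current_time()<55:
    step=.002 if F<1.5 and zb>.142 else (.0007 if F<8 else .0003)
    zb-=step; F=go(zb,.02); log.append((round(zb*1e3,1),round(F,1)))
    if F>12.3:
        pause(.05); F=current_force()[2]-f0[2]; log.append(('chk',round(F,1)))
        if F>12.3: break
print(log,current_time())
for _ in range(5): pause(.15); print(round(current_force()[2]-f0[2],1),end=' ')
print(current_eef_pos())
E
```

```text
[ 0.5  -0.4   0.45] -0.00013834088269071453 23.35
[(163.0, np.float64(-0.5)), (161.0, np.float64(-0.1)), (159.0, np.float64(0.3)), (157.0, np.float64(-0.0)), (155.0, np.float64(-0.8)), (153.0, np.float64(-0.1)), (151.0, np.float64(-0.5)), (149.0, np.float64(-1.5)), (147.0, np.float64(0.2)), (145.0, np.float64(-0.3)), (143.0, np.float64(-0.1)), (141.0, np.float64(-0.1)), (140.3, np.float64(-0.4)), (139.6, np.float64(-0.6)), (138.9, np.float64(-0.6)), (138.2, np.float64(-0.2)), (137.5, np.float64(3.0)), (136.8, np.float64(4.7)), (136.1, np.float64(3.8)), (135.4, np.float64(2.9)), (134.7, np.float64(2.7)), (134.0, np.float64(3.2)), (133.3, np.float64(3.3)), (132.6, np.float64(2.7)), (131.9, np.float64(3.0)), (131.2, np.float64(3.3)), (130.5, np.float64(3.2)), (129.8, np.float64(3.5)), (129.1, np.float64(2.5)), (128.4, np.float64(3.9)), (127.7, np.float64(3.5)), (127.0, np.float64(3.0)), (126.3, np.float64(2.6)), (125.6, np.float64(2.9)), (124.9, np.float64(2.7)), (124.2, np.float64(2.8)), (123.5, np.float64(2.9)), (122.8, np.float64(3.1)), (122.1, np.float64(2.7)), (121.4, np.float64(2.1)), (120.7, np.float64(4.3)), (120.0, np.float64(3.9)), (119.3, np.float64(4.0)), (118.6, np.float64(4.5)), (117.9, np.float64(4.2)), (117.2, np.float64(5.2)), (116.5, np.float64(5.5)), (115.8, np.float64(6.7)), (115.1, np.float64(11.2)), (114.8, np.float64(15.2)), ('chk', np.float64(15.4))] 36.3333
14.4 13.8 14.4 14.7 13.8 [0.48227851 0.0745511  0.14170894]
```

```bash
python3 - <<'E'
from k import *
s=snap('side','s_pr'); t=snap('top','t_pr'); c=snap('wrist','w_pr')
R=np.array([[np.cos(A),np.sin(A)],[-np.sin(A),np.cos(A)]])
P=cloud(s); h=(P[...,:2]-W)@R.T; z=P[...,2]
for lo in np.arange(-.08,.06,.015):
  m=(h[...,0]>lo)&(h[...,0]<lo+.015)&(abs(abs(h[...,1])-.037)<.006)&(z>.09)&(z<.2)
  print(round(lo,3),m.sum(),np.percentile(z[m],[50,90]).round(4) if m.sum() else '')
cv2.imwrite('pics/pr.png',np.hstack([cv2.resize(c['frame'],(400,340)),cv2.resize(s['frame'][120:290,150:350],(400,340))])[:,:,::-1])
E
```

```text
-0.08 0 
-0.065 22 [0.1205 0.1228]
-0.05 33 [0.1191 0.1227]
-0.035 41 [0.1197 0.1226]
-0.02 58 [0.1211 0.1229]
-0.005 54 [0.1223 0.1275]
0.01 53 [0.1214 0.1236]
0.025 65 [0.1213 0.1238]
0.04 64 [0.121 0.124]
0.055 56 [0.1225 0.1261]
```

View pics/pr.png

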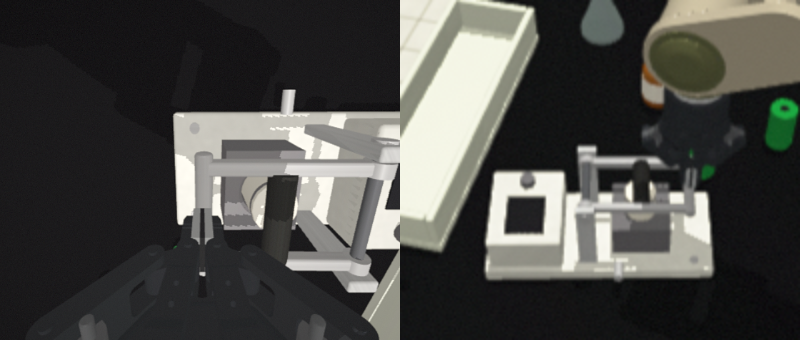

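The clamp is level (≈ -0.02 rad, arm tops at 122 mm), the fingertips are on the bar (wrist pic (203,205)), and 14 N holds steadily without creep, which means it has bottomed. Lifting off and checking before handing in.

```bash
python3 - <<'E'
from k import *
o=np.load('ob.npy'); p=np.array(current_eef_pos()); print(np.round(current_force(),2))
movel([p[0],p[1],p[2]+.03],o,.05); movel([p[0]-.02,p[1],.28],o,.15); pause(.3)
print(np.round(current_force(),2),current_finger_force())
R=np.array([[np.cos(A),np.sin(A)],[-np.sin(A),np.cos(A)]])
for n in('side','top','wrist'):
    P=cloud(snap(n,'fin_'+n)); h=(P[...,:2]-W)@R.T; z=P[...,2]
    m=(np.hypot(h[...,0],h[...,1])<.024)&(abs(h[...,0])>.013)&(z>.095)&(z<.116)
    k=(h[...,0]<-.05)&(h[...,0]>-.07)&(abs(h[...,1])<.03)&(z>.09)&(z<.2)
    q=np.c_[h[m],z[m]]
    print(n,'cart',m.sum(),np.percentile(q,[2,50,98],axis=0).round(4).tolist() if m.sum() else '','bar top',k.sum(),np.percentile(z[k],90) if k.sum() else '')
print(current_time())
E
```

```text
[-8.02 -2.29 15.23]
[ 0.98 -0.37 -0.42] 0.0
side cart 38 [[-0.0155, -0.0093, 0.0985], [0.0177, 0.0034, 0.1042], [0.0229, 0.0148, 0.1074]] bar top 98 0.12316639600456314
top cart 18 [[0.0135, -0.0136, 0.1018], [0.0153, -0.0022, 0.1052], [0.0187, 0.0102, 0.1105]] bar top 0 
wrist cart 233 [[-0.0192, -0.0107, 0.096], [-0.0143, 0.0018, 0.1056], [0.0194, 0.0132, 0.1073]] bar top 766 0.1236006557542611
39.3333
```

```bash
python3 -c "from rig import *; print(job_done())"
```

```text
the job is handed in; nothing more can be done
None
```

The job is handed in (the hand-in call gave no verdict): the cartridge stands in the well about 12 mm below where it first stood, bottomed with about 14 N held on the bar (peak reading 15.4 N), the clamp is left closed at about 0 rad, and the bystanders were not handled, though I didn't re-measure them.

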